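# Seat the tapered plug in the gas tap and turn it shut

### The arm

A 6-joint arm with a two-finger parallel gripper is mounted at the origin on a cart in front of the work surface, level with it; the furniture and walls round the work are solid. World frame = base frame: x ahead of the robot, y to its left, z up, the work surface at z = 0. Lengths are in m, angles in degrees, forces in N, time in s.
With the tool pointing down it reaches from about 0.25 to 0.775 m from the base axis. Payload 8.9 kg.
Tool frame: the origin (TCP) lies at the very end of the fingers, on their centre line; the grasp point (between the pads) lies 19 mm behind it; z points along the fingers, y is the direction in which the jaws open and shut (so a half turn about z gives the same grasp; the last joint's range is limited). The gripper opens to 85 mm and grips with 20 to 120 N. Pads are 22 mm wide; open, the fingers measure 114 mm over their backs; the gripper's body (76 mm by 85 mm) begins 54 mm behind the grasp point. The pads swing forward as they close: fully open they stand 13 mm farther back than shut.
Start: joints at [-80.919, 16.656, -8.789, 64.555, 0, 82.019], TCP at [0.154, -0.502, 0.194] pointing down, gripper open.
Joint ranges: [-144.48, 144.48], [-52.06, 99.96], [-74.48, 78.29], [-112.23, 115.85], [-86.99, 84.42], [-180, 180]. Speed limits (degrees/s): [127.2, 127.2, 159.86, 180, 180, 180].

### API

Orientations are given as [roll, pitch, yaw] about the fixed x, y, z axes, in that order (R = Rz(yaw) Ry(pitch) Rx(roll)).
In Python, from bench import bot gives the robot as it stands.
- The arm moves only by the tool step_arm, never from a script. Its arguments are lists of equal length, an entry for each row: "slide": the shift along the tool's x, y, z in m, a list of three; "turn": the turn about the tool's z in rad. In form: {"slide": [[tx, ty, tz], ...], "turn": [turn, ...]}. A call has 1 to 12 rows; each row shifts and turns the commanded pose from where the row before left it, along the tool's axes as they then stand; what a row does not reach is not made up. A row lasts 1/8 s, in which the tool goes at most 62.5 mm and 10.7 degrees, less where a joint would pass 70% of its speed; a pose out of reach is approached as far as the arm can. A call with a gripper value outside its range is refused whole. "jaw" is the opening, from 0 (shut) to 1 (fully open), set as the call begins (left out, the last holds). The fingers move at their own pace and stop on an object; "newtons" is the grip in N (left out, the last holds). Time passes only in rows, so rows that do not move let the fingers close. It gives the time, the measured TCP pose, the force and the opening at its end, in the units of the state.
- bot.read_state(): the state, without advancing time (a new reading comes with each control period).
- bot.snapshot(name): name is "scene" or "side" or "wrist"; returns the picture (420x560x3 uint8, red, green, blue); there is no depth.
- bot.calibration(name): a dict with "camera_matrix" (3x3 intrinsics, pixels), "dist_coeffs" ([k1, k2, p1, p2, k3] as OpenCV has them; the pictures are not rectified), "R" (3x3) and "t" (3): a world point X has camera coordinates R X + t. Camera axes: x right, y down, z forward; pixel columns grow to the right and rows downward; lengths in m; the calibration is good to about 2 mm. A picture is of the moment at which its call begins: read the wrist's pose just before it. calibration takes no time and is no camera call; for the wrist camera it gives the pose at the moment of the call.
- bot.finish_job(): hands the job in, once; it reports no verdict.
The state is a dict: "clock": time; "qpos": joint angles; "qvel": joint speeds; "joint_efforts": joint torques, N m; "tcp_pos": TCP position; "tcp_rot": TCP orientation; "contact_force": force on the tool from outside, world axes, zero at the start; "torque": the same for the moment, N m; "finger_gap": finger opening in m.
Only numpy, scipy, OpenCV 4.12 (cv2) and the standard library are available. Lean on these libraries where they do the work, as an engineer would, in place of code of your own. Each camera call takes 0.05 s, during which the arm holds its last target.

### The job

Take the brass plug out of its wooden stand and set it in the tapered bore of the gas tap with its flat handle in line with the hose tails, down against the taper. Keep pressing it down, with about 15 to 20 N and never over 25 N, while you turn it a quarter turn either way until the handle stands across the tails, so that it wedges and stays down on its own against the lifting spring when you let go. Leave the moulds and the graphite block alone.

Things in the scene. Friction and masses are not known exactly. Their poses are not given: they have to be found in the camera images.
- plug_handle (a point): Centre of the flat handle of the loose brass plug, half-way up the handle. z runs up the plug's axis, x along the wide side of the handle, y through its thickness; a half turn looks the same. Handle 36 mm wide (x), 10 mm thick (y), 34 mm tall, flat faces. Below it a neck 8 mm tall, then the collar. At the start the plug stands upright in the wooden stand, its collar on the stand's top.
- plug_tip (a point): Centre of the lower end of the same plug, 74 mm below the centre of its handle. The shank is a round taper 45 mm long, 12 mm across at this tip and 21 mm across under the collar; the collar is 30 mm across and 4 mm thick, its underside 29 mm below the centre of the handle. The plug weighs about 0.14 kg.
- stand: Wooden block 62 x 62 x 50 mm, fixed, with an upright hole 24 mm across in which the plug waits. Origin: centre of its underside on the worktop.
- gas_tap: Brass gas tap fixed to the bench; origin at the centre of its underside, x along the two hose tails. Base plate 90 (x) x 60 (y) x 8 mm; round barrel 39 mm across at the top, 62 mm above the worktop; the tails reach 47 mm either side along x, their axis 34 mm up.
- tap_mouth (a point): Centre of the open top of the tap's bore, 62 mm above the worktop; z up, x along the line of the hose tails, y across them. The bore is 20 mm across here and narrows by 0.2 mm per mm of depth, like the plug. The tapers meet when the handle's centre is about 34 mm above this point; the collar stays about 5 mm clear. Pressed straight the plug then binds; pressed while turning it sinks about 0.1 mm per N.
- lift_pin (a joint): Travel (m) of a spring pin in the bottom of the bore, 0 at its top, growing downward. It meets the plug's tip when the handle's centre is about 40 mm above the mouth and pushes up with 4 N, rising to 7 N (0.006 m) where the tapers meet. It lifts a plug that is not wedged; a plug well wedged stays. Turning the pressed plug takes up to about 0.6 N m.
- mould_mid (a point): Centre of the small plain brass mould, a dark-mouthed cylinder 42 mm across and 39 mm tall, half-way up; a loose bystander standing on the worktop, to be left where it is.
- ribbed_mould_mid (a point): Centre of the ribbed brass mould with a wider rim, 60 mm across and 57 mm tall, half-way up; a loose bystander standing on the worktop, to be left where it is.
- graphite_mid (a point): Centre of the flat black graphite block 50 x 70 x 22 mm, half-way up; a loose bystander standing on the worktop, to be left where it is.

How it is judged (in metres and radians):
On the way, in this order (a step that is already met when the one before it is completed fails the run):
1. the plug is in the bore, down near the taper (handle centre less than 35.5 mm above the mouth), with its handle within 0.35 rad of the line of the tails (z of plug_handle in the frame of tap_mouth below 0.0355 m and horizontal distance between plug_handle and tap_mouth below 0.006 m and angle between the x axis of plug_handle and the x axis of tap_mouth, either way round below 0.35 rad), for 0.1 s.
2. the plug is still down and its handle has been turned to within 0.2 rad of square across the tails (z of plug_handle in the frame of tap_mouth below 0.0355 m and horizontal distance between plug_handle and tap_mouth below 0.006 m and angle between the x axis of plug_handle and the y axis of tap_mouth, either way round below 0.2 rad), for 0.1 s.
At the end, for the whole second after the job is handed in: The plug stays wedged by itself: handle centre under 34 mm above the mouth, contact forces round the taper still adding up to over 62 N (turning under 14 N or more leaves that), within 4 mm of the bore's axis, upright within 0.08 rad, handle square across the tails within 0.2 rad, released, at rest (z of plug_handle in the frame of tap_mouth below 0.034 m and contact force between tap_plug and gas_tap above 62 N and horizontal distance between plug_handle and tap_mouth below 0.004 m and angle between the x axis of plug_handle and the y axis of tap_mouth, either way round below 0.2 rad and angle between plug_handle's own z axis and vertical below 0.08 rad and contact force between tap_plug and the fingers below 0.1 N and linear speed of tap_plug below 0.02 m/s); the robot touches nothing.
It fails at once if the tapers are jammed: the contact forces all round the taper add up to more than 260 N, as when the plug is turned under a push of about 30 N (contact force between tap_plug and gas_tap above 260 N).
It fails at once if the plain brass mould is moved by more than 15 mm (distance of mould_mid from where it was at the start of the episode above 0.015 m).
It fails at once if the ribbed brass mould is moved by more than 15 mm (distance of ribbed_mould_mid from where it was at the start of the episode above 0.015 m).
It fails at once if the graphite block is moved by more than 15 mm (distance of graphite_mid from where it was at the start of the episode above 0.015 m).
It also fails if it takes over 58 s, if anything falls off the work surface, if the arm or the gripper's body presses on something with over 40 N, if the wrist force passes 120 N, or if a joint passes its speed limit or range.

## Working session

There is one attempt and no reset: what is moved stays moved. The work goes in short steps, Python scripts to look and compute and a tool call to move; the robot and the scene stay as the last step left them, time stands still between calls to the robot, and variables do not carry over. Pictures are saved under pics/ and viewed, and the job is handed in when it is done.

Besides the shell and the picture viewer there is one more tool, called after "Call:" by a JSON object that holds its "name" and its "arguments", one argument or row to a line. step_arm: Moves the arm, as the interface text tells. Its arguments: {"type":"object","properties":{"slide":{"type":"array"},"turn":{"type":"array"},"jaw":{"type":"number"},"newtons":{"type":"number"}},"required":["slide","turn"]}

```bash
mkdir -p pics; ls; python3 - <<'E'
from bench import bot
import cv2
print(bot.read_state())
for n in ["scene","side","wrist"]:
    c=bot.calibration(n); print(n,c)
    cv2.imwrite(f"pics/{n}0.png",bot.snapshot(n)[:,:,::-1])
E
```

```text
pics
{'clock': 0.0, 'qpos': array([-8.09193420e+01,  1.66894686e+01, -8.83073175e+00,  6.45543089e+01,
       -4.09353915e-04,  8.20191838e+01]), 'qvel': array([-0.10341106,  0.03717358,  0.06451056,  0.05176796, -0.04304455,
        0.13903471]), 'joint_efforts': array([-1.15804418e-03, -5.37142038e+01,  3.31371224e+01,  1.61548716e-02,
       -3.36866560e-04, -1.12140910e-05]), 'tcp_pos': array([ 0.15396242, -0.50141328,  0.19292963]), 'tcp_rot': array([-1.79926156e+02, -9.93958111e-03,  1.70614681e+01]), 'contact_force': array([ 0.18112673, -0.06799886,  0.78542377]), 'torque': array([0.05355338, 0.02864913, 0.0007134 ]), 'finger_gap': 0.08558280874591016}
scene {'camera_matrix': array([[461.71367683,   0.        , 279.37849077],
       [  0.        , 461.71367683, 211.46728919],
       [  0.        ,   0.        ,   1.        ]]), 'dist_coeffs': array([-0.12807436,  0.        ,  0.        ,  0.        ,  0.        ]), 'R': array([[-0.89776737, -0.44023227,  0.01446679],
       [-0.31671601,  0.62235794, -0.71579436],
       [ 0.30611226, -0.64719868, -0.69816126]]), 't': array([0
[... 312 characters left out ...]
ay([[-9.93798254e-01, -1.11196471e-01, -6.12496778e-04],
       [-5.53503523e-02,  4.99446001e-01, -8.64575058e-01],
       [ 9.64436045e-02, -8.59179281e-01, -5.02503328e-01]]), 't': array([0.54613307, 0.15131675, 0.93362217])}
wrist {'camera_matrix': array([[326.81338939,   0.        , 279.76257392],
       [  0.        , 326.81338939, 212.30098471],
       [  0.        ,   0.        ,   1.        ]]), 'dist_coeffs': array([-0.04652628,  0.        ,  0.        ,  0.        ,  0.        ]), 'R': array([[ 0.29312448, -0.95607297, -0.00158372],
       [-0.9157897 , -0.28124895,  0.28675468],
       [-0.27460382, -0.08260446, -0.95800274]]), 't': array([-0.52402583, -0.03663945,  0.37947658])}
```

View pics/scene0.png

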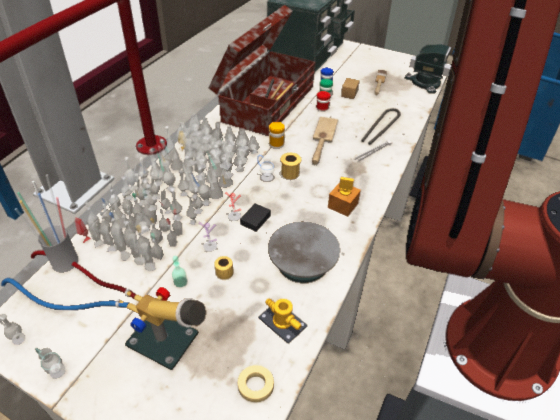

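View pics/side0.png

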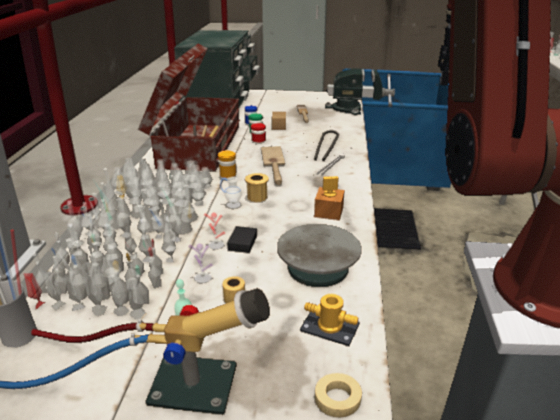

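View pics/wrist0.png

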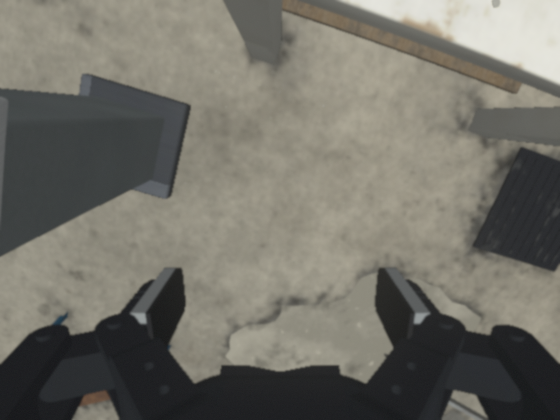

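The scene shows the stand with the plug at about (344,195), the tap at (283,315), a bowl between them at (304,250), the small mould at (224,267), the ribbed mould at (290,166) and the graphite block at (255,217). The wrist view sees only the floor.

```bash
cat > h.py <<'E'
import numpy as np, cv2
from bench import bot
def ray(c,px):
    K=c["camera_matrix"];d=c["dist_coeffs"]
    p=cv2.undistortPoints(np.array([[px]],float),K,d)[0,0]
    R=c["R"];t=c["t"]
    return -R.T@t, R.T@np.array([p[0],p[1],1.])
def onz(c,px,z):
    o,v=ray(c,px); return o+v*(z-o[2])/v[2]
def proj(c,X):
    r,_=cv2.Rodrigues(c["R"])
    return cv2.projectPoints(np.atleast_2d(np.array(X,float)),r,c["t"],c["camera_matrix"],c["dist_coeffs"])[0][:,0]
def tri(c1,p1,c2,p2):
    o1,v1=ray(c1,p1);o2,v2=ray(c2,p2)
    A=np.stack([v1,-v2],1);s=np.linalg.lstsq(A,o2-o1,rcond=None)[0]
    a=o1+v1*s[0];b=o2+v2*s[1]; return (a+b)/2,np.linalg.norm(a-b)
E
python3 - <<'E'
from h import *
for n,b in [("scene",[("st",325,170,40,50),("tap",250,285,70,60)]),("side",[("st",305,165,50,60),("tap",295,280,75,70)])]:
    im=cv2.imread(f"pics/{n}0.png"); o=[]
    for k,x,y,w,h in b:
        cr=cv2.resize(im[y:y+h,x:x+w],None,fx=350/h,fy=350/h,interpolation=cv2.INTER_CUBIC)
        print(n,k,350/h)
        o.append(cr)
    cv2.imwrite(f"pics/{n}crop.png",np.hstack(o)[:, :800])
c=bot.calibration("scene");d=bot.calibration("side")
print("tap",onz(c,(283,305),.062),onz(d,(330,301),.062))
print("stand",onz(c,(345,188),.05),onz(d,(330,195),.05))
print("handle",tri(c,(347,185),d,(331,184)))
print("mould",onz(c,(223,262),.039),"rib",onz(c,(290,159),.057),"graph",onz(c,(256,215),.022),"bowl",onz(c,(304,246),.05))
E
```

```text
scene st 7.0
scene tap 5.833333333333333
side st 5.833333333333333
side tap 5.0
tap [0.4469395  0.14692661 0.062     ] [0.44877244 0.14893812 0.062     ]
stand [ 0.46357798 -0.26382867  0.05      ] [ 0.45798135 -0.2470883   0.05      ]
handle (array([ 0.45599078, -0.24657455,  0.07835019]), np.float64(0.0027805180540135073))
mould [0.62535676 0.08934958 0.039     ] rib [ 0.64177386 -0.30124662  0.057     ] graph [ 0.6385774  -0.09304268  0.022     ] bowl [ 0.47773437 -0.02885311  0.05      ]
```

View pics/scenecrop.png

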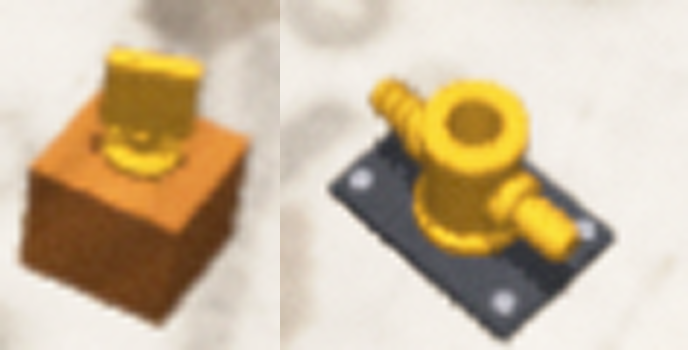

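View pics/sidecrop.png

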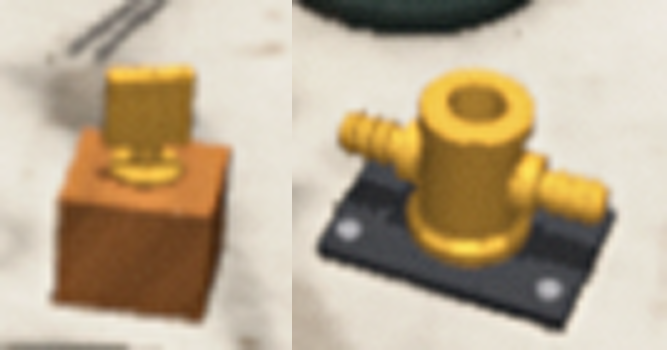

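```bash
python3 - <<'E'
from h import *
c=bot.calibration("scene");d=bot.calibration("side")
def C(cam,kx,ky):
    return {"s_st":(325+kx/7,170+ky/7),"s_tap":(250+(kx-280)/5.833,285+ky/5.833),"d_st":(305+kx/5.833,165+ky/5.833),"d_tap":(295+(kx-292)/5,280+ky/5)}[cam]
def seg(cam,c,a,b,z):
    A=onz(c,C(cam,*a),z);B=onz(c,C(cam,*b),z);v=B-A;print(cam,(A+B)/2,np.linalg.norm(v),np.degrees(np.arctan2(v[1],v[0])))
seg("s_tap",c,(385,95),(568,238),.036)
seg("d_tap",d,(345,132),(600,198),.036)
seg("s_st",c,(107,57),(203,72),.096)
seg("d_st",d,(106,73),(193,73),.096)
print(tri(c,C("s_tap",474,122),d,C("d_tap",476,103)))
c2=bot.calibration("wrist");s=bot.read_state();print("wcam",-c2["R"].T@c2["t"]-s["tcp_pos"])
E
```

```text
s_tap [0.44448286 0.1490422  0.036     ] 0.08787153808623535 163.52911557541594
d_tap [0.44609001 0.14905031 0.036     ] 0.0902137803563739 164.13551000761268
s_st [ 0.45690902 -0.24651945  0.096     ] 0.035116579448589695 -166.51477166316334
d_st [ 0.45874931 -0.24655466  0.096     ] 0.034535941699661024 -173.39683294179613
(array([0.44557451, 0.14898952, 0.06287347]), np.float64(0.0006995392860745349))
wcam [0.07028285 0.02155728 0.18018759]
```

Call:
{"name": "step_arm", "arguments": {
  "slide": [
    [0.018,-0.008,-0.006],
    [0.036,-0.015,-0.006],
    [0.036,-0.015,-0.006],
    [0.036,-0.015,-0.006],
    [0.036,-0.015,-0.006],
    [0.036,-0.015,-0.006],
    [0.036,-0.015,-0.006],
    [0.036,-0.015,-0.006],
    [0.036,-0.015,-0.004],
    [0.036,-0.015,-0.004],
    [0.024,-0.011,0],
    [0,0,0]
  ],
  "turn": [0,0,0,0,0,0,0,0,0,0,0,-0.1],
  "jaw": 1.0
}}

```text
clock: 1.65
tcp_pos: [0.46, -0.2448, 0.2497]
tcp_rot: [-180.0, -0.0, 23.1]
contact_force: [-0.4, -0.6, 0.1]
finger_gap: 0.0856
```

Call:
{"name": "step_arm", "arguments": {
  "slide": [
    [0,0,0],
    [0,0,0],
    [0,0,0],
    [0,0,0],
    [0,0,0],
    [0,0,0],
    [0,0,0],
    [0,0,0],
    [0,0,0],
    [0,0,0],
    [0,0,0],
    [0,0,0]
  ],
  "turn": [-0.18,-0.18,-0.18,-0.18,-0.18,-0.18,-0.18,-0.18,-0.18,-0.18,-0.18,-0.18]
}}

```text
clock: 3.15
tcp_pos: [0.4588, -0.2461, 0.2498]
tcp_rot: [180.0, -0.0, 146.9]
contact_force: [0.9, 0.6, -0.7]
finger_gap: 0.0852
```

Call:
{"name": "step_arm", "arguments": {
  "slide": [
    [0,0,0],
    [0,0,0],
    [0,0,0],
    [0,0,0],
    [0,0,0],
    [0,0,0],
    [0,0,0]
  ],
  "turn": [-0.18,-0.18,-0.18,-0.18,-0.04,0,0]
}}

```text
clock: 4.03
tcp_pos: [0.4588, -0.2467, 0.2497]
tcp_rot: [180.0, 0.0, -169.9]
contact_force: [0.1, 0.7, -0.8]
finger_gap: 0.0852
```

```bash
python3 - <<'E'
from h import *
s=bot.read_state();print(s)
c=bot.calibration("wrist");im=bot.snapshot("wrist")[:,:,::-1];cv2.imwrite("pics/w1.png",im)
print(proj(c,[[.458,-.2465,.096]]))
E
```

```text
{'clock': 4.025, 'qpos': array([-3.63191103e+01,  1.48165476e+01, -2.83494965e+00,  7.23471654e+01,
        5.71117130e-03, -4.63772460e+01]), 'qvel': array([-0.22601636,  0.11532435, -0.03750399, -0.04187248, -0.0803066 ,
       -0.28870812]), 'joint_efforts': array([ 7.83587946e-02, -5.25741613e+01,  3.41838741e+01,  1.53315836e-02,
        4.68858823e-03, -3.88200686e-03]), 'tcp_pos': array([ 0.45881738, -0.24674891,  0.24966055]), 'tcp_rot': array([ 1.79997028e+02,  5.05693572e-03, -1.69941864e+02]), 'contact_force': array([ 0.13944793,  0.73677658, -0.80576509]), 'torque': array([-0.00640515, -0.05499339, -0.00380008]), 'finger_gap': 0.0851797476597335}
[[279.83201823 186.5595433 ]]
```

View pics/w1.png

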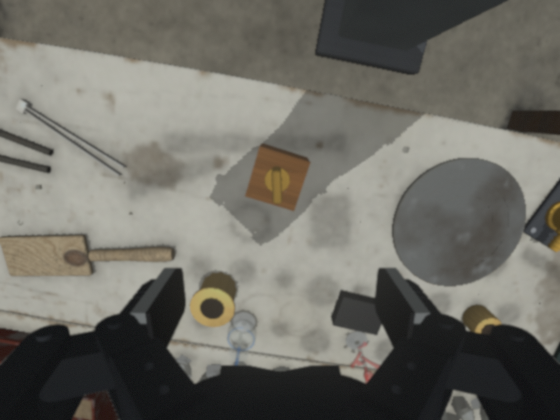

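The plug's handle appears at about (278,184), within a few pixels of its predicted position. It runs close to image-vertical, with the collar at (277,180). I'll measure it more precisely.

```bash
python3 - <<'E'
from h import *
im=cv2.imread("pics/w1.png");c=bot.calibration("wrist")
cr=cv2.resize(im[140:215,240:320],None,fx=7,fy=7,interpolation=cv2.INTER_CUBIC);cv2.imwrite("pics/w1c.png",cr)
hsv=cv2.cvtColor(im,cv2.COLOR_BGR2HSV)
print(hsv[175:206:3,278],hsv[190,268:290])
E
```

```text
[[ 20 146 138]
 [ 20 145 139]
 [ 20 144 138]
 [ 20 148 138]
 [ 20 146 138]
 [ 20 144 138]
 [ 20 144 136]
 [ 21 144 135]
 [ 20 145 134]
 [ 20 140 126]
 [ 14 105 112]] [[ 15 130 110]
 [ 17 132 114]
 [ 18 137 121]
 [ 19 140 124]
 [ 20 138 118]
 [ 20 139 119]
 [ 20 139 128]
 [ 20 145 134]
 [ 20 144 138]
 [ 20 146 138]
 [ 20 144 138]
 [ 20 142 133]
 [ 20 141 125]
 [ 19 138 120]
 [ 19 140 124]
 [ 19 139 127]
 [ 18 132 122]
 [ 17 126 117]
 [ 15 124 115]
 [ 14 130 114]
 [ 14 132 114]
 [ 15 133 113]]
```

View pics/w1c.png

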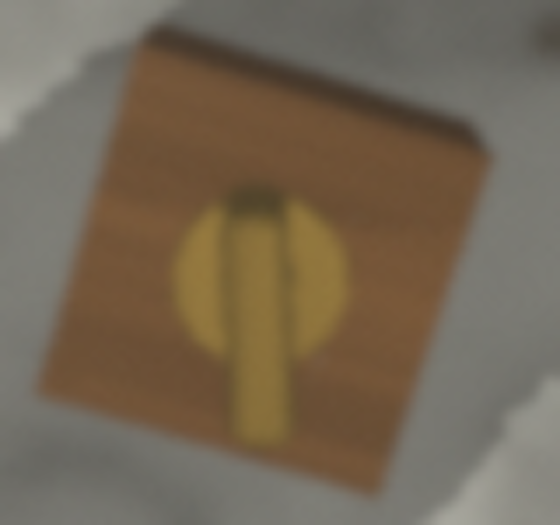

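```bash
python3 - <<'E'
from h import *
c=bot.calibration("wrist")
P=lambda x,y:(240+(x+.5)/7-.5,140+(y+.5)/7-.5)
a=onz(c,P(255.5,217),.096);b=onz(c,P(262.5,443),.096);v=a-b
print((a+b)/2,np.linalg.norm(v),np.degrees(np.arctan2(v[1],v[0])))
a=onz(c,P(174,280),.054);b=onz(c,P(349,280),.054);print("collar",(a+b)/2,np.linalg.norm(a-b))
E
```

```text
[ 0.45896208 -0.24990671  0.096     ] 0.03433615659768096 -168.371101517351
collar [ 0.45922055 -0.24983091  0.054     ] 0.029142548627754426
```

Call:
{"name": "step_arm", "arguments": {
  "slide": [
    [0,-0.002,0.02],
    [0,0,0.03],
    [0,0,0.03],
    [0,0,0.03],
    [0,0,0.03],
    [0,0,0.02],
    [0,0,0.015],
    [0,0,0.013],
    [0,0,0],
    [0,0,0]
  ],
  "turn": [-0.027,0,0,0,0,0,0,0,0,0]
}}

```text
clock: 5.32
tcp_pos: [0.4595, -0.2495, 0.0621]
tcp_rot: [-180.0, 0.0, -168.4]
contact_force: [-0.1, -1.2, -0.2]
finger_gap: 0.0856
```

```bash
python3 - <<'E'
from h import *
im=bot.snapshot("wrist")[:,:,::-1];cv2.imwrite("pics/w2.png",im)
s=bot.read_state();print(s["tcp_pos"],s["tcp_rot"],s["contact_force"])
E
```

```text
[ 0.4595734  -0.24956032  0.06215815] [-1.79954673e+02  4.38127534e-02 -1.68359895e+02] [-0.51409631 -1.00160782  0.02670691]
```

View pics/w2.png

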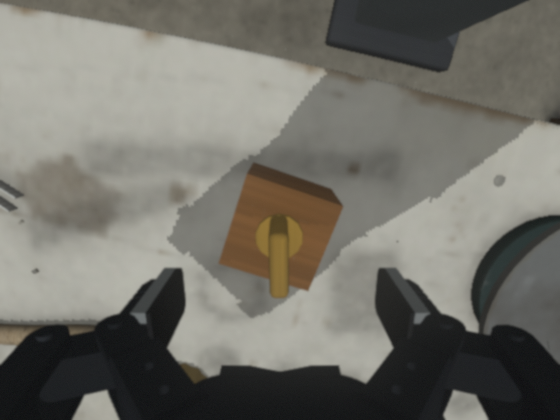

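The handle, at (279,262), sits midway between the fingers and runs parallel to the pads. Closing now.

Call:
{"name": "step_arm", "arguments": {
  "slide": [
    [0,0,0],
    [0,0,0],
    [0,0,0],
    [0,0,0],
    [0,0,0],
    [0,0,0],
    [0,0,0],
    [0,0,0]
  ],
  "turn": [0,0,0,0,0,0,0,0],
  "jaw": 0,
  "newtons": 110
}}

```text
clock: 6.38
tcp_pos: [0.4591, -0.2492, 0.0615]
tcp_rot: [180.0, -0.0, -168.4]
contact_force: [0.5, 0.3, 0.2]
finger_gap: 0.0
```

```bash
python3 - <<'E'
from h import *
im=bot.snapshot("wrist")[:,:,::-1];cv2.imwrite("pics/w3.png",im)
s=bot.read_state();print(s["tcp_pos"],s["tcp_rot"],s["contact_force"],s["torque"],s["finger_gap"])
E
```

```text
[ 0.45909656 -0.24926153  0.06149219] [-1.79999414e+02 -6.81268855e-04 -1.68357418e+02] [-0.2239256   0.18621685  0.36125525] [ 0.03091124 -0.03254854  0.02571246] -9.086423043449434e-06
```

View pics/w3.png

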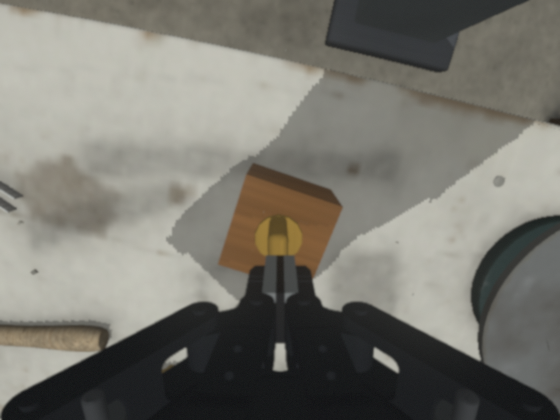

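The jaws shut to 0 mm, so the grasp missed. The fingertips are at (280,260), with the handle end and collar visible beyond them at (278,235). I need to find out where the handle really is relative to the tips.

```bash
python3 - <<'E'
from h import *
c=bot.calibration("wrist");s=bot.read_state()
t=s["tcp_pos"];print("tcp px",proj(c,[t,t+[0,0,.019],t+[0,0,.04]]),"cam",-c["R"].T@c["t"])
print("handle top centre, low",proj(c,[[.459,-.249,.096],[.459,-.249,.062],[.459,-.249,.054]]))
im=cv2.imread("pics/w3.png");cv2.imwrite("pics/w3c.png",cv2.resize(im[150:370,200:360],None,fx=2.7,fy=2.7,interpolation=cv2.INTER_CUBIC))
im=cv2.imread("pics/w2.png");cv2.imwrite("pics/w2c.png",cv2.resize(im[150:310,200:360],None,fx=3,fy=3,interpolation=cv2.INTER_CUBIC))
for n in ["scene","side"]: cv2.imwrite(f"pics/{n}3.png",bot.snapshot(n)[:,:,::-1])
a=cv2.imread("pics/scene3.png")[120:240,280:400];b=cv2.imread("pics/side3.png")[110:230,270:390]
cv2.imwrite("pics/ss3.png",cv2.resize(np.hstack([a,b]),None,fx=3.3,fy=3.3,interpolation=cv2.INTER_CUBIC))
E
```

```text
tcp px [[279.31830913 242.26599408]
 [279.2853982  255.47575565]
 [279.24020021 273.65454372]] cam [ 0.38840945 -0.26360381  0.24170515]
handle top centre, low [[279.81450925 268.38646357]
 [279.78449284 242.52064361]
 [279.77884077 237.64937876]]
```

View pics/w3c.png

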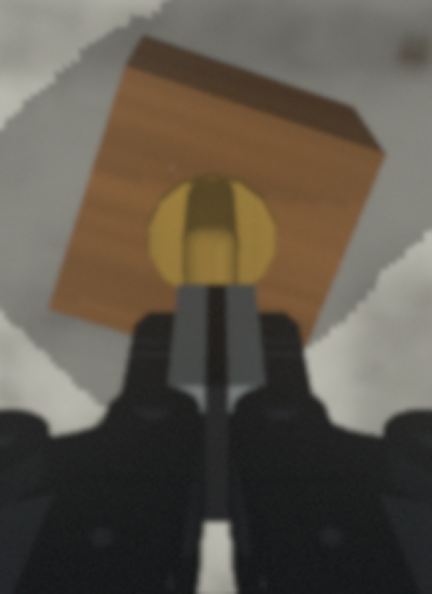

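View pics/w2c.png

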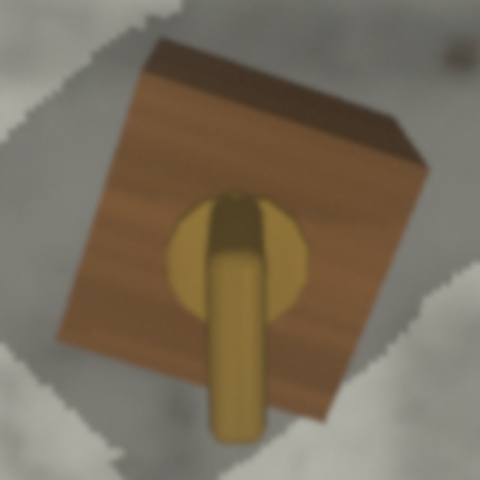

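View pics/ss3.png

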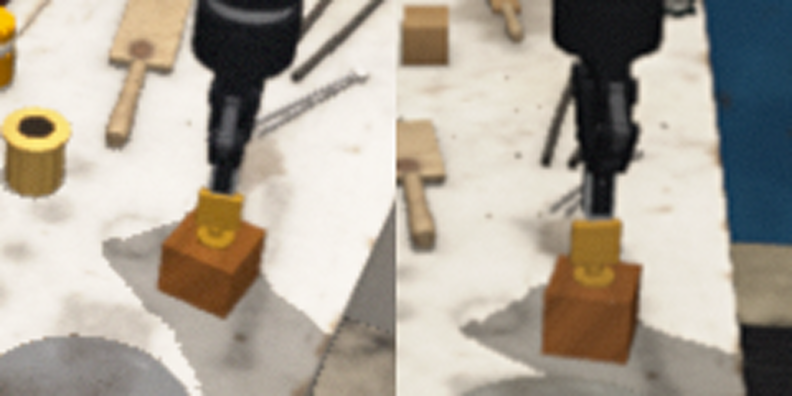

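```bash
python3 - <<'E'
from h import *
c=bot.calibration("scene");d=bot.calibration("side");s=bot.read_state()
print("tip",tri(c,(347.3,178.2),d,(331.2,175.5)),s["tcp_pos"],s["qpos"])
t=s["tcp_pos"];print(proj(c,[t,t+[0,0,.04]]),proj(d,[t,t+[0,0,.04]]))
print("handle top",tri(c,(347.3,178.5),d,(330.5,177)))
# stand bottom corners check: front-bottom corner scene crop & side
P=(280+225/3.3,120+316/3.3);Q=(270+(627-396)/3.3,110+361/3.3);print(tri(c,P,d,Q))
P=(280+160/3.3,120+286/3.3);Q=(270+(544-396)/3.3,110+353/3.3);print(tri(c,P,d,Q))
E
```

```text
tip (array([ 0.45704731, -0.24487287,  0.10144544]), np.float64(0.0016951730383882244)) [ 0.45909655 -0.24925002  0.06149168] [-3.65202822e+01  2.29054086e+01 -2.11033889e+01  4.59931745e+01
  4.53937159e-04 -4.81611985e+01]
[[345.17548498 188.50327589]
 [346.93960474 176.68392674]] [[329.78682212 190.22290408]
 [330.62680043 174.85501626]]
handle top (array([ 0.45863201, -0.25206506,  0.09418893]), np.float64(0.0012345082232515917))
(array([ 0.43151971, -0.2164836 ,  0.00310027]), np.float64(0.00011058132934680862))
(array([ 0.49142222, -0.22886877, -0.00109383]), np.float64(0.0011617522205301537))
```

All three views agree that the real fingertips are at z≈0.10, about 40 mm above the reported TCP, and hovering just over the handle top. So the reported tool length doesn't match the real one. I'll refine this offset from the wrist view.

```bash
python3 - <<'E'
from h import *
w=bot.calibration("wrist");c=bot.calibration("scene");d=bot.calibration("side");t=bot.read_state()["tcp_pos"]
x=np.array([-.9795,-.2017,0])
for h in [.03,.034,.038,.042,.046]:
    print(h,proj(w,[t+[0,0,h]+.011*x])[0],proj(c,[t+[0,0,h]])[0],proj(d,[t+[0,0,h]])[0])
a=cv2.imread("pics/scene3.png")[130:200,320:380];b=cv2.imread("pics/side3.png")[130:200,300:360]
cv2.imwrite("pics/ss3b.png",cv2.resize(np.hstack([a,b]),None,fx=6.5,fy=6.5,interpolation=cv2.INTER_CUBIC))
E
```

```text
0.03 [279.27432914 244.16280455] [346.49200859 179.68967477] [330.41558548 178.74473296]
0.034 [279.2655167  247.29996413] [346.67051528 178.49151451] [330.49997592 177.19268951]
0.038 [279.2562712  250.59260962] [346.84973049 177.2878409 ] [330.58449392 175.63552356]
0.042 [279.24656018 254.05249249] [347.02965727 176.07862243] [330.66913843 174.0732243 ]
0.046 [279.23634795 257.69256752] [347.21029866 174.86382744] [330.75390839 172.50578109]
```

View pics/ss3b.png

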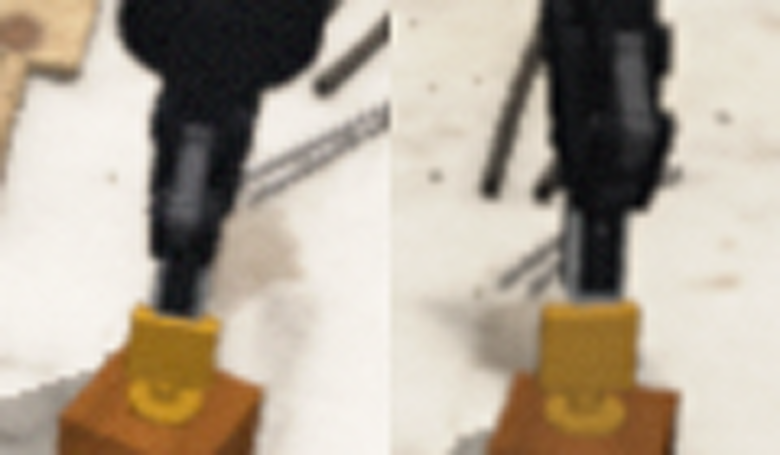

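The pictures put the tips about 36–44 mm above the reported TCP. I'll open, go down about 38 mm, and look before closing.

Call:
{"name": "step_arm", "arguments": {
  "slide": [
    [0,0,-0.005],
    [0,0,0],
    [0,0,0],
    [0,0,0],
    [0,0,0],
    [0,0,0],
    [0,0,0.01],
    [0,0,0.015],
    [0,0,0.01],
    [0,0,0.008],
    [0,0,0],
    [0,0,0]
  ],
  "turn": [0,0,0,0,0,0,0,0,0,0,0,0],
  "jaw": 1.0
}}

```text
clock: 8.02
tcp_pos: [0.4593, -0.2494, 0.0237]
tcp_rot: [-180.0, 0.0, -168.4]
contact_force: [-1.7, -0.6, -0.9]
finger_gap: 0.0852
```

```bash
python3 - <<'E'
from h import *
s=bot.read_state();print(s["clock"],s["tcp_pos"],s["tcp_rot"],s["contact_force"],s["finger_gap"])
w=cv2.imread("pics/w3.png")
im=bot.snapshot("wrist")[:,:,::-1];cv2.imwrite("pics/w4.png",im)
a=bot.snapshot("scene")[:,:,::-1][120:240,280:400];b=bot.snapshot("side")[:,:,::-1][110:230,270:390]
cv2.imwrite("pics/ss4.png",cv2.resize(np.hstack([a,b]),None,fx=3.3,fy=3.3,interpolation=cv2.INTER_CUBIC))
E
```

```text
8.025 [ 0.45930111 -0.24940249  0.02370607] [-1.79983255e+02  1.43034240e-02 -1.68358342e+02] [-1.6973766  -0.60070682 -0.86688421] 0.08520023034436483
```

View pics/w4.png

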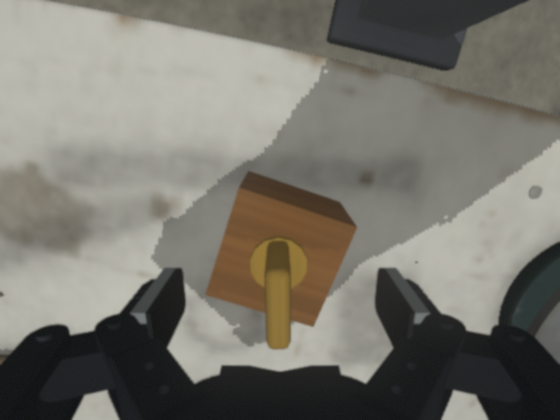

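View pics/ss4.png

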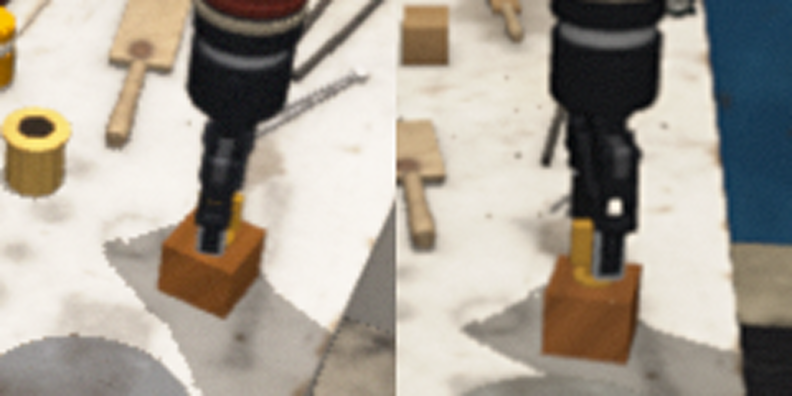

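The fingers now straddle the handle, which sits at (278,300) in the wrist view. In the side view the near finger covers the handle's face. Closing again.

Call:
{"name": "step_arm", "arguments": {
  "slide": [
    [0,0,0],
    [0,0,0],
    [0,0,0],
    [0,0,0],
    [0,0,0],
    [0,0,0],
    [0,0,0],
    [0,0,0]
  ],
  "turn": [0,0,0,0,0,0,0,0],
  "jaw": 0,
  "newtons": 110
}}

```text
clock: 9.18
tcp_pos: [0.4591, -0.2493, 0.0237]
tcp_rot: [-180.0, 0.0, -168.4]
contact_force: [-1.8, 0.2, 5.6]
finger_gap: 0.0088
```

```bash
python3 - <<'E'
from h import *
s=bot.read_state();print(s["clock"],s["tcp_pos"],s["tcp_rot"],s["contact_force"],s["torque"],s["finger_gap"])
im=bot.snapshot("wrist")[:,:,::-1];cv2.imwrite("pics/w5.png",im)
a=bot.snapshot("scene")[:,:,::-1][120:240,280:400];b=bot.snapshot("side")[:,:,::-1][110:230,270:390]
cv2.imwrite("pics/ss5.png",cv2.resize(np.hstack([a,b]),None,fx=3.3,fy=3.3,interpolation=cv2.INTER_CUBIC))
E
```

```text
9.175 [ 0.45913722 -0.24929226  0.02367946] [-1.79992542e+02  6.39794334e-03 -1.68356498e+02] [-1.83998018  0.22920942  5.63378023] [ 0.11482293  0.27763767 -0.04000863] 0.008795191276483613
```

View pics/w5.png

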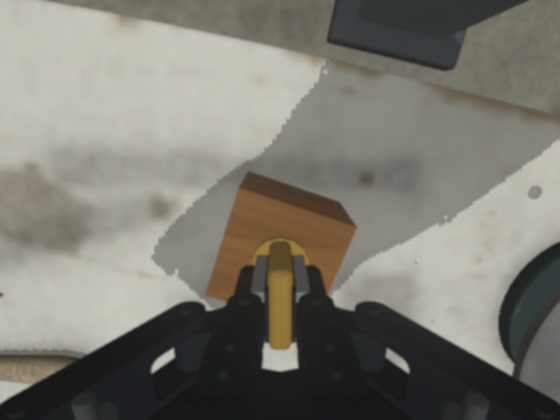

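View pics/ss5.png

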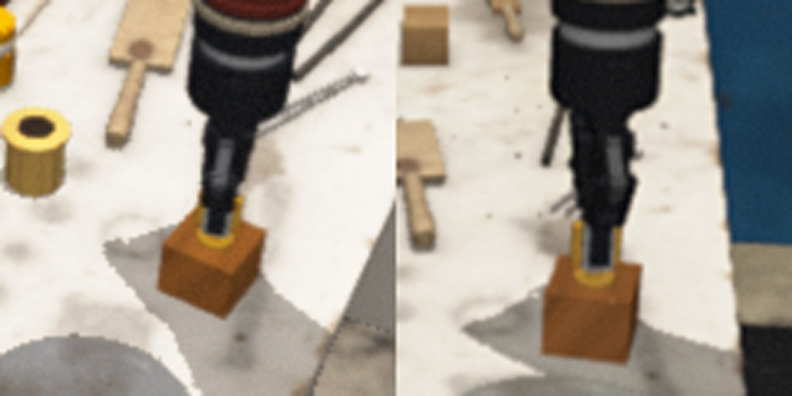

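The plug is held: the gap is 8.8 mm, with both pads on the handle's flat faces. Now I'll lift it and carry it to just short of the tap.

Call:
{"name": "step_arm", "arguments": {
  "slide": [
    [0,0,-0.01],
    [0,0,-0.02],
    [0,0,-0.025],
    [0,0,-0.025],
    [0,0,-0.025],
    [0,0,-0.02],
    [0,0,-0.005],
    [0,0,0]
  ],
  "turn": [0,0,0,0,0,0,0,0]
}}

```text
clock: 10.32
tcp_pos: [0.4591, -0.2492, 0.1534]
tcp_rot: [-180.0, 0.0, -168.4]
contact_force: [0.1, -0.2, -1.2]
finger_gap: 0.0087
```

```bash
python3 - <<'E'
from h import *
s=bot.read_state();print(s["clock"],s["tcp_pos"],s["contact_force"],s["finger_gap"])
im=bot.snapshot("wrist")[:,:,::-1];cv2.imwrite("pics/w6.png",im)
c=bot.calibration("scene");d=bot.calibration("side")
print("torch",tri(c,(192,312),d,(254,305)))
E
```

```text
10.325 [ 0.45906183 -0.24921512  0.1533689 ] [ 0.10527892 -0.15805563 -1.2310657 ] 0.008697697676922921
torch (array([0.54925095, 0.30117335, 0.17459306]), np.float64(4.463970247182036e-05))
```

View pics/w6.png

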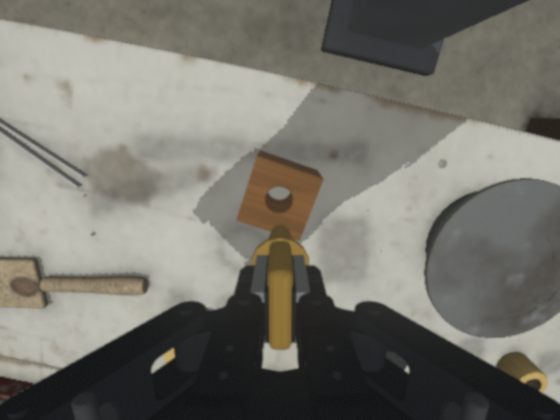

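The plug has left the stand: the empty hole shows at (279,198) and the plug hangs straight in the jaws. Carrying on.

Call:
{"name": "step_arm", "arguments": {
  "slide": [
    [-0.002,0.018,0],
    [-0.004,0.034,0],
    [-0.004,0.034,0],
    [-0.004,0.034,0],
    [-0.004,0.034,0],
    [-0.004,0.034,0],
    [-0.004,0.034,0],
    [-0.004,0.034,0],
    [-0.004,0.034,0],
    [-0.002,0.018,0],
    [0,0,0],
    [0,0,0]
  ],
  "turn": [0,0.04,0.06,0.06,0.06,0.06,0.06,0.06,0.06,0.02,0,0]
}}

```text
clock: 11.88
tcp_pos: [0.4919, 0.0556, 0.1531]
tcp_rot: [-180.0, -0.1, 164.2]
contact_force: [0.0, -0.6, -1.2]
finger_gap: 0.0085
```

```bash
python3 - <<'E'
from h import *
s=bot.read_state();print(s["clock"],s["tcp_pos"],s["tcp_rot"],s["contact_force"],s["finger_gap"])
c=bot.calibration("wrist");im=bot.snapshot("wrist")[:,:,::-1];cv2.imwrite("pics/w7.png",im)
print(proj(c,[[.4455,.149,.062]]))
np.save("w7.npy",np.hstack([c["R"],c["t"][:,None]]))
E
```

```text
11.875 [0.4918845  0.05557901 0.15308435] [-1.79976276e+02 -6.04699242e-02  1.64179963e+02] [ 0.00346788 -0.6169568  -1.20338143] 0.008530361873649518
[[375.29195229 118.79979181]]
```

View pics/w7.png

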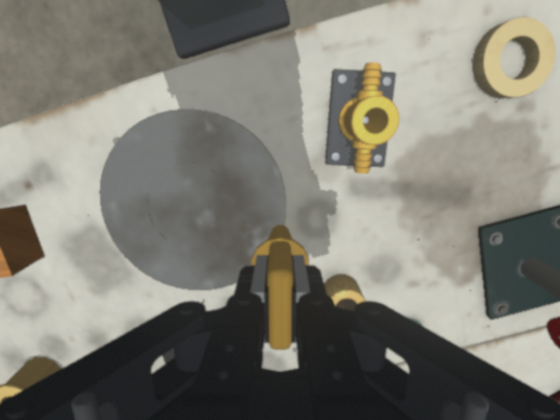

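```bash
python3 - <<'E'
from h import *
im=cv2.imread("pics/w7.png")
a=cv2.resize(im[55:180,320:405],None,fx=4.8,fy=4.8,interpolation=cv2.INTER_CUBIC)
b=cv2.resize(im[215:355,230:330],None,fx=4.2857,fy=4.2857,interpolation=cv2.INTER_CUBIC)
print(a.shape,b.shape)
h=600;o=np.zeros((h,a.shape[1]+b.shape[1],3),np.uint8);o[:a.shape[0],:a.shape[1]]=a[:h];o[:b.shape[0],a.shape[1]:]=b[:h]
cv2.imwrite("pics/w7c.png",o[:,:800])
E
```

```text
(600, 408, 3) (600, 429, 3)
```

View pics/w7c.png

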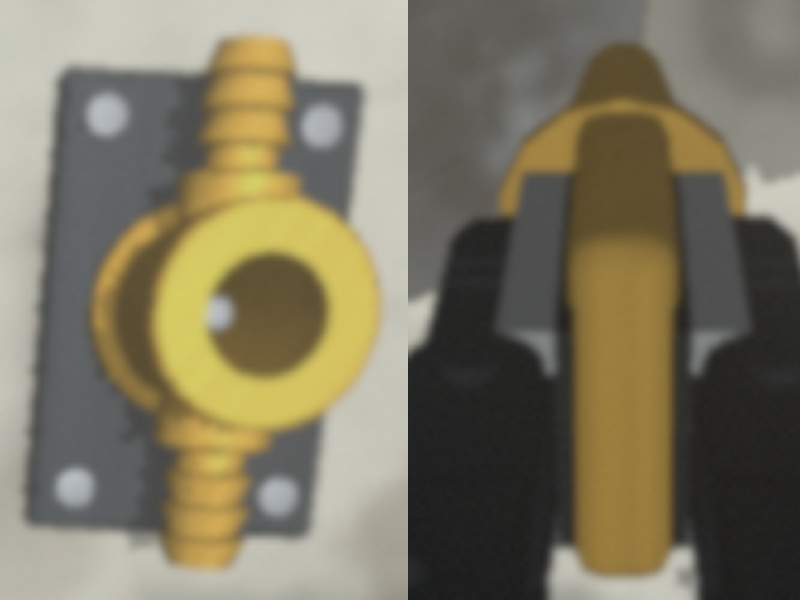

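```bash
python3 - <<'E'
from h import *
c=bot.calibration("wrist");w=np.load("w7.npy");c["R"]=w[:,:3];c["t"]=w[:,3]
s=bot.read_state();T=s["tcp_pos"]
A=lambda x,y:(320+(x+.5)/4.8-.5,55+(y+.5)/4.8-.5)
B=lambda x,y:(230+(x-408+.5)/4.2857-.5,215+(y+.5)/4.2857-.5)
def circ(pts,z):
    q=np.array([onz(c,A(*p),z)[:2] for p in pts]);M=np.c_[2*q,np.ones(len(q))];r=np.linalg.lstsq(M,(q**2).sum(1),rcond=None)[0]
    print("circ",r[:2],"d",2*np.sqrt(r[2]+r[0]**2+r[1]**2))
circ([(152,312),(380,312),(266,195),(266,430)],.062)
circ([(207,315),(328,315),(267,252),(267,378)],.062)
def dr(p,q,z,F=A):
    a=onz(c,F(*p),z);b=onz(c,F(*q),z);v=b-a;print((a+b)[:2]/2,np.linalg.norm(v),np.degrees(np.arctan2(v[1],v[0])))
dr((254.5,45),(202.5,563),.034)
dr((62,70),(27,522),.008);dr((362,88),(310,535),.008)
dr((62,70),(362,88),.008);dr((27,522),(310,535),.008)
print("handle top");hz=T[2]+.0553+.017
dr((626,240),(622,575),hz,B)
# collar edges / tip
print(T)
yaw=np.radians(s["tcp_rot"][2]);tx=np.array([np.cos(yaw),np.sin(yaw),0]);ty=np.array([np.sin(yaw),-np.cos(yaw),0])
def cp(dz,r,k=72):
    th=np.linspace(0,2*np.pi,k);P=[T+[0,0,dz]+r*(np.cos(t)*tx+np.sin(t)*ty) for t in th];p=proj(c,P)
    x=(p[:,0]+.5-230)*4.2857+408;y=(p[:,1]+.5-215)*4.2857;return x.min(),x.max(),y.min()
print("tip pred",cp(.0553-.074,.006),"obs top 43, sides ~590-662")
print("collar top pred",cp(.0553-.025,.015),"obs 498-747, 98")
E
```

```text
circ [0.44647482 0.14860426] d 0.03841484639170777
circ [0.4466963 0.1487994] d 0.02049720463036916
[0.4469368  0.14929287] 0.09293960795446742 -17.864134139355826
[0.4371716  0.12045537] 0.08767622103859024 -18.220726205780032
[0.45578604 0.17652679] 0.08747667997357866 -17.80705453912463
[0.40483735 0.16203256] 0.05876502094908539 71.53583733499882
[0.48812029 0.13494959] 0.059396080062850624 71.7331089111411
handle top
[0.49120566 0.05637426] 0.03430679313949202 -16.41503710588684
[0.49204141 0.05529444 0.15323927]
tip pred (np.float64(579.1881117996202), np.float64(658.7200385174177), np.float64(38.108847632028386)) obs top 43, sides ~590-662
collar top pred (np.float64(489.7821360776745), np.float64(745.1396148261824), np.float64(99.16873799990152)) obs 498-747, 98
```

Call:
{"name": "step_arm", "arguments": {
  "slide": [
    [0.007,0.0076,0],
    [0.0125,0.014,0],
    [0.0125,0.014,0],
    [0.0125,0.014,0],
    [0.0125,0.014,0],
    [0.008,0.009,-0.001],
    [0.004,0.004,0],
    [0,0,0],
    [0,0,0]
  ],
  "turn": [0,0,0,0,0,0,0.03,0,0]
}}

```text
clock: 13.05
tcp_pos: [0.4474, 0.1482, 0.1545]
tcp_rot: [-180.0, 0.0, 162.5]
contact_force: [0.0, 0.6, -1.1]
finger_gap: 0.0086
```

```bash
cat > st.py <<'E'
from h import *
def st():
    s=bot.read_state();T=s["tcp_pos"];y=np.radians(s["tcp_rot"][2])
    tx=np.array([np.cos(y),np.sin(y)]);ty=np.array([np.sin(y),-np.cos(y)])
    e=np.array([.4466,.1487])-(T[:2]+.0007*ty)
    print("t",s["clock"],"T",T.round(4),"yaw",s["tcp_rot"].round(2),"F",s["contact_force"].round(1),"M",s["torque"].round(2),"gap",round(s["finger_gap"],4))
    print("err tool x,y mm",(e@tx*1e3).round(2),(e@ty*1e3).round(2),"handle above mouth mm",((T[2]+.0553-.062)*1e3).round(2))
    return s
E
python3 - <<'E'
from st import *
st()
E
```

```text
t 13.05 T [0.4474 0.1482 0.1545] yaw [-1.8000e+02  1.0000e-02  1.6246e+02] F [ 0.   0.6 -1.1] M [-0.03 -0.01 -0.02] gap 0.0086
err tool x,y mm 0.94 -0.43 handle above mouth mm 147.85
```

Correcting about 1 mm and descending to just above the mouth.

Call:
{"name": "step_arm", "arguments": {
  "slide": [
    [0.0009,-0.0004,0.01],
    [0,0,0.02],
    [0,0,0.02],
    [0,0,0.01],
    [0,0,0.004],
    [0,0,0],
    [0,0,0]
  ],
  "turn": [0,0,0,0,0,0,0]
}}

```text
clock: 13.92
tcp_pos: [0.4468, 0.1481, 0.091]
tcp_rot: [180.0, 0.0, 162.4]
contact_force: [-0.1, -0.3, -1.9]
finger_gap: 0.0089
```

```bash
python3 - <<'E'
from st import *
st()
W=bot.snapshot("wrist")[:,:,::-1];cv2.imwrite("pics/w8.png",W)
A=bot.snapshot("scene")[:,:,::-1];B=bot.snapshot("side")[:,:,::-1]
cv2.imwrite("pics/s8.png",A);cv2.imwrite("pics/d8.png",B)
a=A[260:350,240:325];b=B[255:345,285:375]
f=lambda i:cv2.resize(i,(int(i.shape[1]*4.4),int(i.shape[0]*4.4)),interpolation=cv2.INTER_CUBIC)
cv2.imwrite("pics/ss8.png",np.hstack([f(a),f(b)]))
E
```

```text
t 13.925 T [0.4468 0.1481 0.091 ] yaw [1.7997e+02 5.0000e-02 1.6242e+02] F [-0.1 -0.3 -1.9] M [ 0.01 -0.02 -0.07] gap 0.0089
err tool x,y mm 0.38 -0.18 handle above mouth mm 84.33
```

View pics/ss8.png

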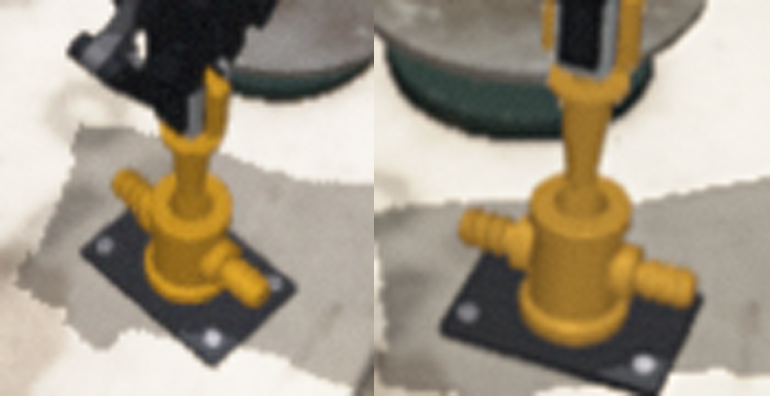

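View pics/w8.png

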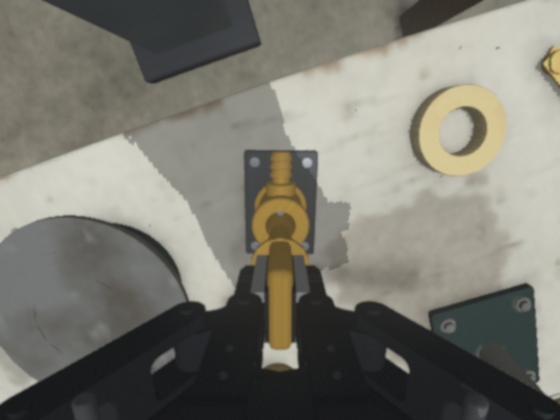

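The plug tip is centred just above the mouth in both outside views (crop pixels (190,210) and (583,190)), and the handle is parallel to the tails in the wrist view. Lowering it into the bore.

Call:
{"name": "step_arm", "arguments": {
  "slide": [
    [0.0003,0,0.01],
    [0,0,0.012],
    [0,0,0.008],
    [0,0,0.004],
    [0,0,0]
  ],
  "turn": [0,0,0,0,0]
}}

```text
clock: 14.7
tcp_pos: [0.4458, 0.1481, 0.0562]
tcp_rot: [-180.0, -0.0, 162.4]
contact_force: [0.5, 0.9, -0.7]
finger_gap: 0.0087
```

```bash
python3 -c "from st import *;st()"
```

```text
t 14.7 T [0.4458 0.1481 0.0562] yaw [-1.7998e+02 -3.0000e-02  1.6242e+02] F [ 0.5  0.9 -0.7] M [ 0.03  0.01 -0.  ] gap 0.0087
err tool x,y mm -0.54 0.13 handle above mouth mm 49.47
```

Call:
{"name": "step_arm", "arguments": {
  "slide": [
    [-0.0004,0,0.003],
    [0,0,0.003],
    [0,0,0.002],
    [0,0,0]
  ],
  "turn": [0,0,0,0]
}}

```text
clock: 15.2
tcp_pos: [0.4463, 0.148, 0.0484]
tcp_rot: [-180.0, -0.0, 162.4]
contact_force: [-0.8, -0.1, -0.9]
finger_gap: 0.0086
```

```bash
python3 -c "from st import *;st()"
```

```text
t 15.2 T [0.4463 0.148  0.0484] yaw [-1.7999e+02 -1.0000e-02  1.6242e+02] F [-0.8 -0.1 -0.9] M [0.04 0.02 0.03] gap 0.0086
err tool x,y mm -0.05 0.07 handle above mouth mm 41.7
```

Call:
{"name": "step_arm", "arguments": {
  "slide": [
    [0,0,0.0015],
    [0,0,0.0015],
    [0,0,0]
  ],
  "turn": [0,0,0]
}}

```text
clock: 15.58
tcp_pos: [0.4466, 0.1481, 0.0457]
tcp_rot: [180.0, 0.0, 162.4]
contact_force: [-0.3, 1.5, 2.5]
finger_gap: 0.0087
```

```bash
python3 -c "from st import *;st()"
```

```text
t 15.575 T [0.4466 0.1481 0.0457] yaw [1.7999e+02 2.0000e-02 1.6242e+02] F [-0.3  1.5  2.5] M [0.05 0.1  0.03] gap 0.0087
err tool x,y mm 0.18 -0.09 handle above mouth mm 38.95
```

Call:
{"name": "step_arm", "arguments": {
  "slide": [
    [0,0,0.001],
    [0,0,0.001],
    [0,0,0]
  ],
  "turn": [0,0,0]
}}

```text
clock: 15.95
tcp_pos: [0.4465, 0.1482, 0.0437]
tcp_rot: [180.0, 0.0, 162.4]
contact_force: [-1.9, 1.2, 5.6]
finger_gap: 0.0085
```

Call:
{"name": "step_arm", "arguments": {
  "slide": [
    [0,0,0.001],
    [0,0,0]
  ],
  "turn": [0,0]
}}

```text
clock: 16.2
tcp_pos: [0.4464, 0.1483, 0.0428]
tcp_rot: [180.0, -0.0, 162.4]
contact_force: [-1.1, 0.9, 6.3]
finger_gap: 0.0085
```

Call:
{"name": "step_arm", "arguments": {
  "slide": [
    [0,0,0.001],
    [0,0,0]
  ],
  "turn": [0,0]
}}

```text
clock: 16.45
tcp_pos: [0.4464, 0.1484, 0.0418]
tcp_rot: [180.0, -0.0, 162.4]
contact_force: [-2.9, 1.3, 6.3]
finger_gap: 0.0089
```

```bash
python3 -c "from st import *;st()"
```

```text
t 16.45 T [0.4464 0.1484 0.0418] yaw [ 1.7995e+02 -1.0000e-02  1.6244e+02] F [-2.9  1.3  6.3] M [ 0.35  0.52 -0.03] gap 0.0089
err tool x,y mm -0.1 -0.34 handle above mouth mm 35.14
```

The wall is pushing the tool about 3 N along +tool x, so I'll ease it that way as I go down.

Call:
{"name": "step_arm", "arguments": {
  "slide": [
    [0.0004,0,0.0004],
    [0,0,0]
  ],
  "turn": [0,0]
}}

```text
clock: 16.7
tcp_pos: [0.4463, 0.1484, 0.0415]
tcp_rot: [180.0, 0.0, 162.4]
contact_force: [-2.0, 0.4, 7.9]
finger_gap: 0.0085
```

```bash
python3 -c "from st import *;st()"
```

```text
t 16.7 T [0.4463 0.1484 0.0415] yaw [1.7996e+02 3.0000e-02 1.6243e+02] F [-2.   0.4  7.9] M [0.21 0.37 0.07] gap 0.0085
err tool x,y mm -0.17 -0.35 handle above mouth mm 34.84
```

Call:
{"name": "step_arm", "arguments": {
  "slide": [
    [0,0,0.0004],
    [0,0,0]
  ],
  "turn": [0,0]
}}

```text
clock: 16.95
tcp_pos: [0.4463, 0.1484, 0.0412]
tcp_rot: [180.0, 0.0, 162.4]
contact_force: [-2.0, 1.9, 8.1]
finger_gap: 0.0088
```

```bash
python3 -c "from st import *;st()"
```

```text
t 16.95 T [0.4463 0.1484 0.0412] yaw [1.7995e+02 3.0000e-02 1.6243e+02] F [-2.   1.9  8.1] M [ 0.2   0.49 -0.01] gap 0.0088
err tool x,y mm -0.16 -0.36 handle above mouth mm 34.49
```

Call:
{"name": "step_arm", "arguments": {
  "slide": [
    [0.0003,0,0.0004],
    [0,0,0]
  ],
  "turn": [0,0]
}}

```text
clock: 17.2
tcp_pos: [0.4463, 0.1484, 0.0409]
tcp_rot: [180.0, 0.1, 162.4]
contact_force: [-1.8, 0.2, 7.9]
finger_gap: 0.0087
```

Call:
{"name": "step_arm", "arguments": {
  "slide": [
    [0,0,0.0004],
    [0,0,0]
  ],
  "turn": [0,0]
}}

```text
clock: 17.45
tcp_pos: [0.4462, 0.1485, 0.0404]
tcp_rot: [179.9, 0.0, 162.4]
contact_force: [-1.9, 1.5, 8.1]
finger_gap: 0.0089
```

```bash
python3 -c "from st import *;st()"
```

```text
t 17.45 T [0.4462 0.1485 0.0404] yaw [1.7995e+02 5.0000e-02 1.6243e+02] F [-1.9  1.5  8.1] M [ 0.2   0.32 -0.03] gap 0.0089
err tool x,y mm -0.27 -0.4 handle above mouth mm 33.75
```

Call:
{"name": "step_arm", "arguments": {
  "slide": [
    [0,0,0.0004],
    [0,0,0]
  ],
  "turn": [0,0]
}}

```text
clock: 17.7
tcp_pos: [0.4463, 0.1485, 0.0401]
tcp_rot: [179.9, 0.0, 162.4]
contact_force: [-2.3, 1.6, 9.3]
finger_gap: 0.0086
```

Call:
{"name": "step_arm", "arguments": {
  "slide": [
    [0,0,0.0004],
    [0,0,0]
  ],
  "turn": [0,0]
}}

```text
clock: 17.95
tcp_pos: [0.4462, 0.1485, 0.0399]
tcp_rot: [179.9, 0.0, 162.4]
contact_force: [-2.6, 1.6, 12.1]
finger_gap: 0.0085
```

```bash
python3 -c "from st import *;st()"
```

```text
t 17.95 T [0.4462 0.1485 0.0399] yaw [1.7995e+02 5.0000e-02 1.6243e+02] F [-2.6  1.6 12.1] M [ 0.09  0.59 -0.02] gap 0.0085
err tool x,y mm -0.32 -0.41 handle above mouth mm 33.19
```

Call:
{"name": "step_arm", "arguments": {
  "slide": [
    [0,0,0.0004],
    [0,0,0],
    [0,0,0]
  ],
  "turn": [0,0,0]
}}

```text
clock: 18.32
tcp_pos: [0.4463, 0.1485, 0.0397]
tcp_rot: [179.9, 0.1, 162.4]
contact_force: [-3.8, 0.2, 16.7]
finger_gap: 0.0085
```

```bash
python3 -c "from st import *;st()"
```

```text
t 18.325 T [0.4463 0.1485 0.0397] yaw [1.7994e+02 6.0000e-02 1.6243e+02] F [-3.8  0.2 16.7] M [0.11 0.92 0.02] gap 0.0085
err tool x,y mm -0.26 -0.45 handle above mouth mm 33.03
```

Seated on the taper: reading 16.7 N, and the height has stopped falling. I'll hold that while turning in small increments and watch the force.

Call:
{"name": "step_arm", "arguments": {
  "slide": [
    [0.0003,0,0],
    [0,0,0.0001]
  ],
  "turn": [-0.05,-0.05]
}}

```text
clock: 18.58
tcp_pos: [0.4463, 0.1485, 0.0396]
tcp_rot: [180.0, 0.1, 168.2]
contact_force: [-2.8, 0.0, 13.4]
finger_gap: 0.0087
```

```bash
python3 -c "from st import *;st()"
```

```text
t 18.575 T [0.4463 0.1485 0.0396] yaw [1.7995e+02 9.0000e-02 1.6824e+02] F [-2.8  0.  13.4] M [ 0.04  0.58 -0.13] gap 0.0087
err tool x,y mm -0.24 -0.49 handle above mouth mm 32.86
```

Call:
{"name": "step_arm", "arguments": {
  "slide": [
    [0,0,0.0003],
    [0,0,0.0002]
  ],
  "turn": [-0.05,-0.05]
}}

```text
clock: 18.82
tcp_pos: [0.4463, 0.1485, 0.0393]
tcp_rot: [180.0, 0.1, 174.0]
contact_force: [-3.8, 1.0, 17.1]
finger_gap: 0.0086
```

```bash
python3 -c "from st import *;st()"
```

```text
t 18.825 T [0.4463 0.1485 0.0393] yaw [1.7996e+02 1.0000e-01 1.7396e+02] F [-3.8  1.  17.1] M [-0.03  0.98 -0.24] gap 0.0086
err tool x,y mm -0.27 -0.49 handle above mouth mm 32.58
```

Call:
{"name": "step_arm", "arguments": {
  "slide": [
    [0.0003,0,0.0002],
    [0,0,0.0002]
  ],
  "turn": [-0.05,-0.05]
}}

```text
clock: 19.08
tcp_pos: [0.4463, 0.1485, 0.0391]
tcp_rot: [180.0, 0.1, 179.7]
contact_force: [-3.6, 0.1, 22.3]
finger_gap: 0.0084
```

Call:
{"name": "step_arm", "arguments": {
  "slide": [
    [0,0,0.0002],
    [0,0,0.0002]
  ],
  "turn": [-0.05,-0.05]
}}

```text
clock: 19.32
tcp_pos: [0.4463, 0.1485, 0.039]
tcp_rot: [180.0, 0.1, -174.6]
contact_force: [-5.8, -0.2, 26.2]
finger_gap: 0.0084
```

```bash
python3 -c "from st import *;st()"
```

```text
t 19.325 T [0.4463 0.1485 0.039 ] yaw [ 1.7999e+02  1.5000e-01 -1.7460e+02] F [-5.8 -0.2 26.2] M [-0.13  1.28 -0.53] gap 0.0084
err tool x,y mm -0.28 -0.56 handle above mouth mm 32.26
```

I sent two calls without checking the force between them and the reading reached 26 N, over the 25 N limit. I'm backing off before turning further.

Call:
{"name": "step_arm", "arguments": {
  "slide": [
    [0,0,-0.0007],
    [0,0,0]
  ],
  "turn": [0,0]
}}

```text
clock: 19.58
tcp_pos: [0.4463, 0.1485, 0.039]
tcp_rot: [180.0, 0.1, -174.7]
contact_force: [-1.8, -0.2, 13.9]
finger_gap: 0.0082
```

```bash
python3 -c "from st import *;st()"
```

```text
t 19.575 T [0.4463 0.1485 0.039 ] yaw [ 1.7999e+02  1.3000e-01 -1.7468e+02] F [-1.8 -0.2 13.9] M [ 0.02  0.42 -0.26] gap 0.0082
err tool x,y mm -0.29 -0.54 handle above mouth mm 32.32
```

Call:
{"name": "step_arm", "arguments": {
  "slide": [
    [0,0,0.0001],
    [0,0,0]
  ],
  "turn": [-0.05,-0.05]
}}

```text
clock: 19.82
tcp_pos: [0.4463, 0.1485, 0.039]
tcp_rot: [180.0, 0.1, -168.9]
contact_force: [-1.7, 0.2, 15.3]
finger_gap: 0.0084
```

```bash
python3 -c "from st import *;st()"
```

```text
t 19.825 T [0.4463 0.1485 0.039 ] yaw [ 1.8000e+02  1.3000e-01 -1.6888e+02] F [-1.7  0.2 15.3] M [-0.01  0.64 -0.56] gap 0.0084
err tool x,y mm -0.37 -0.58 handle above mouth mm 32.31
```

Call:
{"name": "step_arm", "arguments": {
  "slide": [
    [0,0,0.0001],
    [0,0,0]
  ],
  "turn": [-0.06,-0.06]
}}

```text
clock: 20.08
tcp_pos: [0.4463, 0.1485, 0.039]
tcp_rot: [-180.0, 0.1, -162.0]
contact_force: [-2.7, 0.6, 16.7]
finger_gap: 0.0087
```

```bash
python3 - <<'E'
from st import *
st()
W=bot.snapshot("wrist")[:,:,::-1]
cv2.imwrite("pics/w9.png",cv2.resize(W[120:370,170:400],None,fx=2.3,fy=2.3,interpolation=cv2.INTER_CUBIC))
E
```

```text
t 20.075 T [0.4463 0.1485 0.039 ] yaw [-1.7998e+02  1.3000e-01 -1.6198e+02] F [-2.7  0.6 16.7] M [-0.04  0.68 -0.46] gap 0.0087
err tool x,y mm -0.34 -0.61 handle above mouth mm 32.32
```

View pics/w9.png

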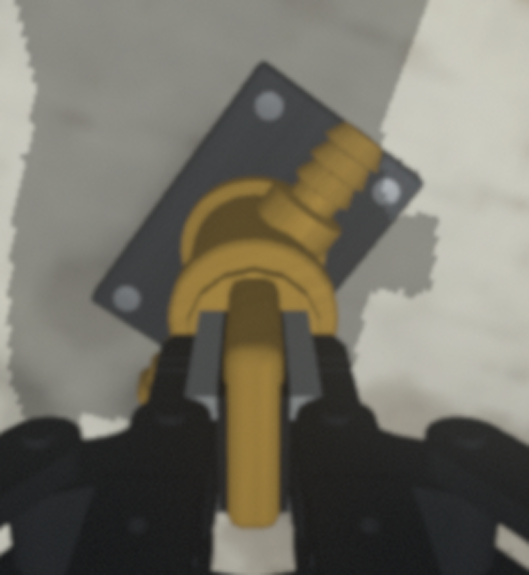

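The handle has turned with the gripper and stays square in the pads, with the tails now at an angle in the picture. Force is 16.7 N. Continuing.

Call:
{"name": "step_arm", "arguments": {
  "slide": [
    [0.0001,0,0.0001],
    [0,0,0]
  ],
  "turn": [-0.07,-0.07]
}}

```text
clock: 20.38
tcp_pos: [0.4463, 0.1485, 0.039]
tcp_rot: [-180.0, 0.1, -153.9]
contact_force: [-2.8, -0.4, 17.2]
finger_gap: 0.0087
```

```bash
python3 -c "from st import *;st()"
```

```text
t 20.375 T [0.4463 0.1485 0.039 ] yaw [-1.7996e+02  1.4000e-01 -1.5394e+02] F [-2.8 -0.4 17.2] M [-0.05  0.71 -0.44] gap 0.0087
err tool x,y mm -0.35 -0.65 handle above mouth mm 32.3
```

Call:
{"name": "step_arm", "arguments": {
  "slide": [
    [0.0001,0,0],
    [0,0,0]
  ],
  "turn": [-0.07,-0.07]
}}

```text
clock: 20.62
tcp_pos: [0.4463, 0.1485, 0.039]
tcp_rot: [-179.9, 0.1, -145.9]
contact_force: [-2.1, 0.2, 16.5]
finger_gap: 0.0084
```

```bash
python3 -c "from st import *;st()"
```

```text
t 20.625 T [0.4463 0.1485 0.039 ] yaw [-1.7994e+02  1.4000e-01 -1.4592e+02] F [-2.1  0.2 16.5] M [-0.02  0.62 -0.48] gap 0.0084
err tool x,y mm -0.36 -0.66 handle above mouth mm 32.29
```

Steady at 16–17 N.

Call:
{"name": "step_arm", "arguments": {
  "slide": [
    [0.0001,0,0.0001],
    [0,0,0],
    [0,0,0]
  ],
  "turn": [-0.07,-0.07,-0.07]
}}

```text
clock: 21.0
tcp_pos: [0.4464, 0.1485, 0.039]
tcp_rot: [-179.9, 0.1, -133.9]
contact_force: [-2.1, 0.6, 18.9]
finger_gap: 0.0088
```

```bash
python3 -c "from st import *;st()"
```

```text
t 21.0 T [0.4464 0.1485 0.039 ] yaw [-1.7991e+02  1.4000e-01 -1.3389e+02] F [-2.1  0.6 18.9] M [ 0.05  0.6  -0.49] gap 0.0088
err tool x,y mm -0.32 -0.69 handle above mouth mm 32.29
```

Call:
{"name": "step_arm", "arguments": {
  "slide": [
    [0,0,0],
    [0,0,0],
    [0,0,0]
  ],
  "turn": [-0.07,-0.07,-0.07]
}}

```text
clock: 21.38
tcp_pos: [0.4464, 0.1484, 0.039]
tcp_rot: [-179.9, 0.1, -121.9]
contact_force: [-2.2, -0.2, 18.1]
finger_gap: 0.0087
```

```bash
python3 -c "from st import *;st()"
```

```text
t 21.375 T [0.4464 0.1484 0.039 ] yaw [-1.7988e+02  1.2000e-01 -1.2185e+02] F [-2.2 -0.2 18.1] M [ 0.01  0.6  -0.44] gap 0.0087
err tool x,y mm -0.33 -0.75 handle above mouth mm 32.29
```

Call:
{"name": "step_arm", "arguments": {
  "slide": [
    [0,0,0],
    [0,0,0],
    [0,0,0],
    [0,0,0],
    [0,0,0]
  ],
  "turn": [-0.07,-0.07,-0.07,-0.04,0]
}}

```text
clock: 22.0
tcp_pos: [0.4464, 0.1484, 0.039]
tcp_rot: [-179.9, 0.1, -107.6]
contact_force: [-2.5, -0.0, 17.3]
finger_gap: 0.0087
```

```bash
python3 - <<'E'
from st import *
st()
W=bot.snapshot("wrist")[:,:,::-1]
cv2.imwrite("pics/w10.png",cv2.resize(W[120:370,170:400],None,fx=2.3,fy=2.3,interpolation=cv2.INTER_CUBIC))
E
```

```text
t 22.0 T [0.4464 0.1484 0.039 ] yaw [-1.7985e+02  8.0000e-02 -1.0763e+02] F [-2.5 -0.  17.3] M [ 0.04  0.6  -0.38] gap 0.0087
err tool x,y mm -0.32 -0.84 handle above mouth mm 32.26
```

View pics/w10.png

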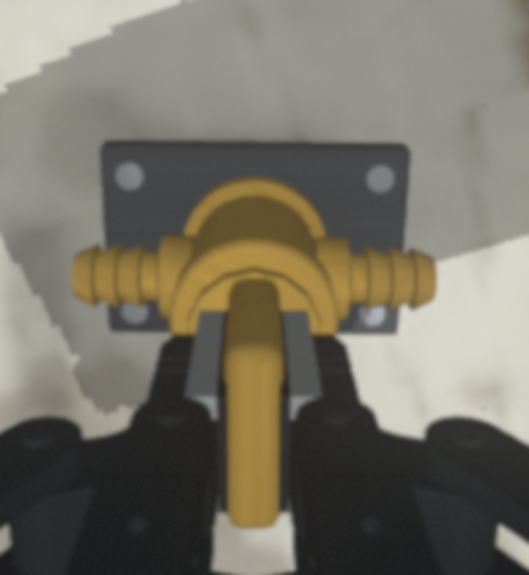

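The handle is square across the tails, which run horizontally at crop row 275 with the handle vertical at x≈255. The press is 17 N. Releasing.

Call:
{"name": "step_arm", "arguments": {
  "slide": [
    [0,0,0],
    [0,0,0],
    [0,0,0],
    [0,0,0],
    [0,0,0],
    [0,0,0],
    [0,0,0]
  ],
  "turn": [0,0,0,0,0,0,0],
  "jaw": 1.0
}}

```text
clock: 22.92
tcp_pos: [0.4449, 0.1482, 0.0376]
tcp_rot: [180.0, -0.0, -107.6]
contact_force: [-0.0, 0.4, 0.5]
finger_gap: 0.0856
```

Call:
{"name": "step_arm", "arguments": {
  "slide": [
    [0,0,-0.005],
    [0,0,-0.015],
    [0,0,-0.025],
    [0,0,-0.025],
    [0,0,-0.025],
    [0,0,-0.015],
    [0,0,0],
    [0,0,0]
  ],
  "turn": [0,0,0,0,0,0,0,0]
}}

```text
clock: 23.92
tcp_pos: [0.4446, 0.1481, 0.1471]
tcp_rot: [180.0, -0.0, -107.6]
contact_force: [0.2, 0.5, -0.3]
finger_gap: 0.0849
```

```bash
python3 - <<'E'
from st import *
st()
c=bot.calibration("wrist");np.save("w11.npy",np.hstack([c["R"],c["t"][:,None]]))
W=bot.snapshot("wrist")[:,:,::-1];cv2.imwrite("pics/w11f.png",W)
A=bot.snapshot("scene")[:,:,::-1];B=bot.snapshot("side")[:,:,::-1]
cv2.imwrite("pics/s11.png",A);cv2.imwrite("pics/d11.png",B)
f=lambda i,k:cv2.resize(i,None,fx=k,fy=k,interpolation=cv2.INTER_CUBIC)
cv2.imwrite("pics/ss11.png",np.hstack([f(A[260:350,240:325],4.4),f(B[255:345,285:375],4.4)]))
E
```

```text
t 23.925 T [0.4446 0.1481 0.1471] yaw [ 1.7997e+02 -1.0000e-02 -1.0763e+02] F [ 0.2  0.5 -0.3] M [-0.    0.04  0.04] gap 0.0849
err tool x,y mm -1.16 -2.45 handle above mouth mm 140.42
```

View pics/w11f.png

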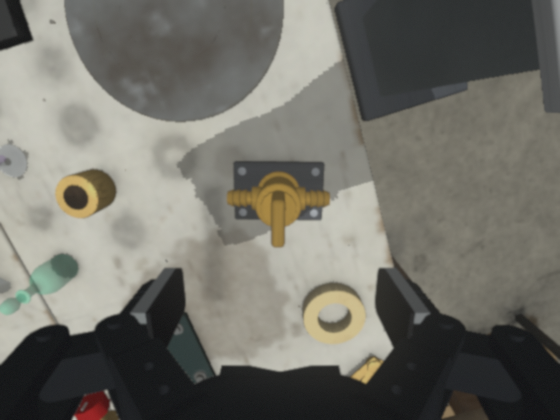

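View pics/ss11.png

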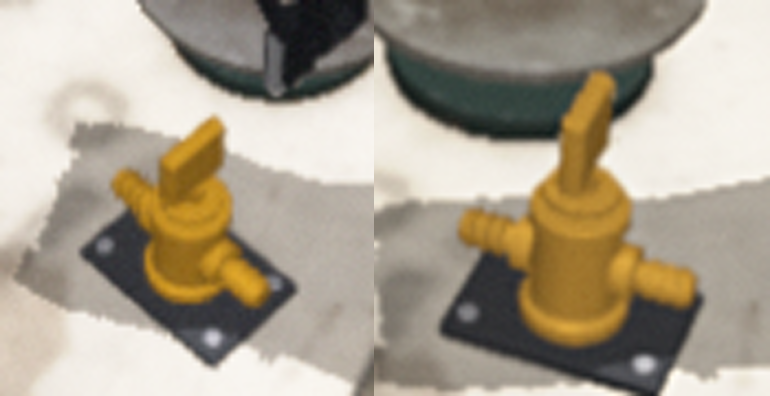

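```bash
python3 - <<'E'
from st import *
c=bot.calibration("scene");d=bot.calibration("side")
S=lambda x,y:(240+x/4.4,260+y/4.4);D=lambda x,y:(285+(x-374)/4.4,255+y/4.4)
print("top far",tri(c,S(216,124),d,D(602,79)),"top near",tri(c,S(167,166),d,D(576,121)))
w=bot.calibration("wrist");q=np.load("w11.npy");w["R"]=q[:,:3];w["t"]=q[:,3]
im=cv2.imread("pics/w11f.png");cv2.imwrite("pics/w11c.png",cv2.resize(im[150:260,215:345],None,fx=5,fy=5,interpolation=cv2.INTER_CUBIC))
for h in (.033,.034,.036,.040):
    z=.062+h; m=np.array([.4466,.1487]);u=np.array([np.cos(np.radians(-108)),np.sin(np.radians(-108))])
    p=proj(w,[[*(m-.018*u),z+.017],[*(m+.018*u),z+.017]]);print(h,((p+.5-[215,150])*5).round(0).tolist(),
      "collar bottom-most", ((proj(w,[[*(m+.015*u),z-.025],[*(m-.015*u),z-.025]])+.5-[215,150])*5).round(0).tolist())
E
```

```text
top far (array([0.44033642, 0.13580542, 0.1107023 ]), np.float64(0.0008743749834927422)) top near (array([0.44895913, 0.16878073, 0.1156249 ]), np.float64(0.0020965577306192892))
0.033 [[315.0, 497.0], [316.0, 252.0]] collar bottom-most [[317.0, 205.0], [316.0, 381.0]]
0.034 [[315.0, 500.0], [316.0, 254.0]] collar bottom-most [[317.0, 207.0], [316.0, 383.0]]
0.036 [[315.0, 506.0], [316.0, 258.0]] collar bottom-most [[317.0, 209.0], [316.0, 387.0]]
0.04 [[315.0, 517.0], [316.0, 265.0]] collar bottom-most [[317.0, 215.0], [316.0, 395.0]]
```

View pics/w11c.png

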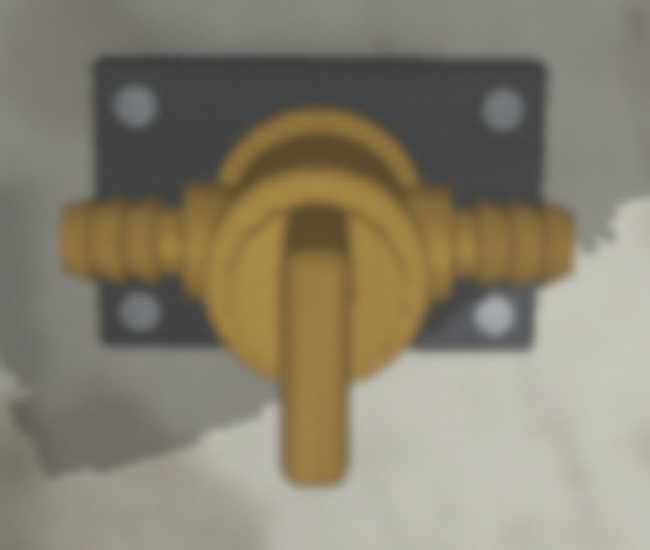

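The handle stands square and central over the bore: it spans crop rows 250–487 at x≈315, and the prediction for 33 mm above the mouth was 252–497 (about 265–517 if the pin had lifted it). Handing in.

```bash
python3 -c "
from bench import bot
print(bot.finish_job(), bot.read_state()['clock'])"
```

```text
the job is handed in; nothing more can be done
the job is handed in; nothing more can be done
```

The plug is in the tap with its handle square across the tails, and it stayed down when I let go. I handed in at about 24 s. I seated the plug in line with the tails, then turned it about 90° while pressing down and released it.

**Last checks**
- **Height:** in the wrist picture after release, the handle is about 33 mm above the mouth, upright, central and not lifted by the pin. My rougher estimate from the scene and side cameras came out 1–2 mm higher.
- **Angle:** the handle is within about 1° of square across the tails.
- **Arm:** it is clear of everything, with the force reading near zero.
- **Bystanders:** I touched nothing else on the bench. I didn't measure the moulds or the graphite block again afterwards.

**What went wrong or disagreed**
- **Missed first grasp:** the jaws shut on nothing, just above the handle. The real fingertips are about 38–44 mm above the reported tool point. I worked that out from the pictures and went lower.
- **Overpress:** the push reached about 26 N for a moment early in the turn, over your 25 N limit, because I made two moves without checking between them. I backed off at once, and readings for the rest of the turn were 14–19 N.
- **Not checked:** I had no direct reading of the force round the taper. That it is above 62 N, and never passed 260 N, is inferred from the push while turning and from the plug staying down.

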